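# Put the missing post back in the plate rack

## Robot

A 7-joint arm with a two-finger parallel gripper is mounted at the origin on the work surface. World frame = base frame: x ahead of the robot, y to its left, z up, the work surface at z = 0. Lengths are in m, angles in rad, forces in N, time in s.
With the tool pointing down it reaches from about 0.4 to 0.85 m from the base axis. Payload 10.4 kg.
Tool frame: the origin (TCP) lies at the very end of the fingers, on their centre line; the grasp point (between the pads) lies 19 mm behind it; x points along the fingers, z is the direction in which the jaws open and shut, and the axes are right-handed (so a half turn about x gives the same grasp; the last joint's range is limited). The gripper opens to 85 mm and grips with 20 to 120 N. Pads are 22 mm wide; open, the fingers measure 114 mm over their backs; the gripper's body (76 mm by 85 mm) begins 54 mm behind the grasp point. The pads swing forward as they close: fully open they stand 13 mm farther back than shut.
Start: joints at [-1.133, 0.332, -0.065, 1.46, 0.022, 1.35, -0.088], TCP at [0.278, 0.56, 0.231] pointing down, gripper open.
Joint ranges: [-2.6, 2.6], [-0.5, 2.12], [-1.47, 1.34], [0.16, 2.42], [-1.27, 4.41], [0.06, 2.06], [-2.6, 2.6]. Speed limits (rad/s): [2.22, 2.22, 2.79, 2.79, 3.14, 3.14, 3.14].

## Interface

Orientations are given as a 3x3 rotation matrix whose columns are the frame's x, y, z axes.
In Python, from rig import sense, grab_frame, sign_off gives the robot as it stands.
- The arm moves only by the shell command python3 -m pendant 'ROWS' [FORCE]. ROWS is JSON, a list of rows, each an object of numbers: "tx", "ty", "tz": the shift along the tool's x, y, z in cm; "ax", "ay", "az": the turn, a rotation vector about the tool's x, y, z in rad; "jaw": the closure in counts, from 0 (fully open) to 255 (shut). In form: [{"tx": .., "ty": .., "tz": .., "ax": .., "ay": .., "az": .., "jaw": ..}, ...]. A call has exactly 8 rows; each row shifts and turns the pose as measured when the row begins, along the tool's axes as they then stand; what a row does not reach is not made up. A row lasts 1/8 s, in which the tool goes at most 62.5 mm and 10.7 degrees, less where a joint would pass 70% of its speed; a pose out of reach is approached as far as the arm can. A call is refused whole if a number of a shift passes 6.25 or a number of a turn 0.188, either way. A call with a gripper value outside its range is refused whole. The fingers move at their own pace and stop on an object; FORCE is the grip in N (left out, the last holds). Time passes only in rows, so rows that do not move let the fingers close, or fill a call up. It gives the time, the measured TCP pose, the force and the opening at its end, in the units of the state.
- sense(): the state, without advancing time (a new reading comes with each control period).
- grab_frame(name): name is "scene" or "side" or "wrist"; returns a dict with "image" (400x640x3 uint8, red, green, blue), "range_z" (400x640 float32, m along the optical axis (not along the pixel's ray), 0 where there is no reading), "vfov" (degrees; the focal length in pixels is half the picture's height over the tangent of half this angle, whatever the lens; pixels are square), "cx", "cy" (the principal point, pixels), "dist" ([k1, k2, p1, p2, k3] as OpenCV has them; the pictures are not rectified), "eye" and "rotation" of the camera in the world. Camera axes: x right, y up, looking along -z (the intrinsics and any distortion apply to the point x, -y, -z); pixel columns grow to the right and rows downward; lengths in m; the calibration is good to about 2 mm. A picture is of the moment at which its call begins.
- sign_off(): hands the job in, once; it reports no verdict.
The state is a dict: "time": time; "joint_pos": joint angles; "qd": joint speeds; "joint_torque": joint torques, N m; "tcp_pos": TCP position; "orientation": TCP orientation; "force": force on the tool from outside, world axes, zero at the start; "wrist_torque": the same for the moment, N m; "finger_gap": opening from 0.0 (shut) to 1.0 (fully open).
Only numpy, scipy, OpenCV 4.12 (cv2) and the standard library are available. Lean on these libraries where they do the work, as an engineer would, in place of code of your own. Each camera call takes 0.05 s, during which the arm holds its last target.

## Task

The plate rack is missing one of its four wooden posts. Pick up the loose post that stands on the counter and set it upright, foot down, all the way into the rack's empty socket, then let go of it. Leave the pepper mill and the salt jar standing where they are.

Things in the scene. Friction and masses are not known exactly. Their poses are not given: they have to be found in the camera images.
- post: the loose post: plain pale wooden cylinder like the three fixed in the rack, 34 mm diameter, 130 mm tall, about 90 g, foot tapering to 28 mm and top edge bevelled over 8 mm each; stands upright on the counter. Origin at the centre of its foot's underside, z up along its axis
- socket (a point): empty one of the fixed rack's 4 steel cups, at its floor's centre, 17 mm above the counter; x axis points to the plates' centre (134 mm), z up. Blind bore 44 mm wide, 29 mm deep, flaring in the top 12 mm to 60 mm at the rim. Rack: 250 mm square wood board, a cup at each corner, 3 with fixed posts (tops 147 mm above counter), stack of blue plates (176 mm wide, top 66 mm up) in the middle
- mill: bystander: pepper mill of the same pale wood, waisted with a round knob on top, 54 mm diameter at the base, 122 mm tall, standing loose on the counter. Origin at the centre of its underside.
- jar: bystander: squat white salt jar with a steel cap, 60 mm diameter, 72 mm tall, standing loose on the counter. Origin at the centre of its underside.
Mind the look-alikes: they are no part of the job. Leave any green or turquoise look-alike of the post alone.

How it is judged:
By the outcome, as a careful person would: the job done as asked, in the order asked, and still so for the second after the job is handed in, with the robot touching nothing.
It also fails if it takes over 48 s, if anything falls off the work surface, if the arm or the gripper's body presses on something with over 40 N, if the wrist force passes 120 N, or if a joint passes its speed limit or range.

## Working session

There is one attempt and no reset: what is moved stays moved. The work goes in short steps, Python scripts to look and compute and a shell command to move; the robot and the scene stay as the last step left them, time stands still between calls to the robot, and variables do not carry over. Pictures are saved under pics/ and viewed, and the job is handed in when it is done.

```bash
ls; mkdir -p pics
python3 - <<'E'
from rig import sense, grab_frame
import cv2,numpy as np
s=sense()
for k,v in s.items(): print(k,np.round(v,3).tolist())
for n in ["scene","side","wrist"]:
    f=grab_frame(n); cv2.imwrite(f"pics/a_{n}.png",f["image"][:,:,::-1])
    np.savez(f"pics/a_{n}.npz",**f)
    print(n,f["vfov"],f["cx"],f["cy"],f["dist"],np.round(f["eye"],3),np.round(f["rotation"],3).tolist(),(f["range_z"]>0).mean())
E
```

```text
pics
time 0.0
joint_pos [-1.133, 0.333, -0.065, 1.461, 0.022, 1.35, -0.088]
qd [-0.002, -0.001, 0.001, 0.001, 0.0, -0.0, 0.001]
joint_torque [0.001, -62.545, 0.049, -39.161, 0.016, 0.01, 0.0]
tcp_pos [0.278, 0.559, 0.23]
orientation [[-0.001, -0.896, 0.445], [-0.001, 0.445, 0.896], [-1.0, -0.0, -0.001]]
force [0.217, 0.362, -0.036]
wrist_torque [-0.017, -0.011, -0.038]
finger_gap 1.002
scene 56.49323450503433 322.68746342088275 200.50018728928785 [-0.02869588  0.          0.          0.          0.        ] [ 1.01  -0.296  0.615] [[0.528, -0.603, 0.598], [0.849, 0.367, -0.379], [0.009, 0.708, 0.706]] 0.995875
side 48.94482980981973 321.4513208528857 197.10498623865243 [-0.03661002  0.          0.          0.          0.        ] [ 0.098 -0.397  0.631] [[0.687, 0.532, -0.495], [-0.727, 0.488, -0.484], [-0.016, 0.692, 0.722]] 0.99601953125
wrist 64.73645438612313 320.5389190458931 198.77551027099034 [-0.04849648  0.          0.          0.          0.        ] [0.215 0.59  0.373] [[0.445, -0.862, -0.242], [0.896, 0.428, 0.122], [-0.002, -0.271, 0.963]] 0.99612109375
```

View pics/a_scene.png

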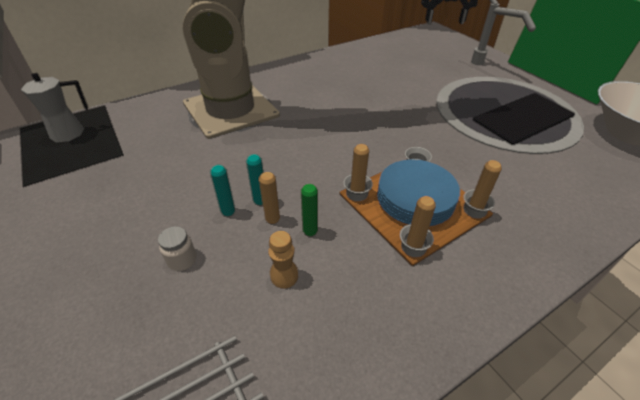

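View pics/a_side.png

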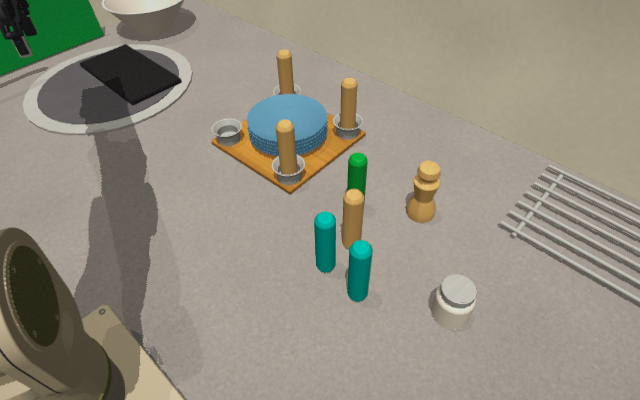

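View pics/a_wrist.png

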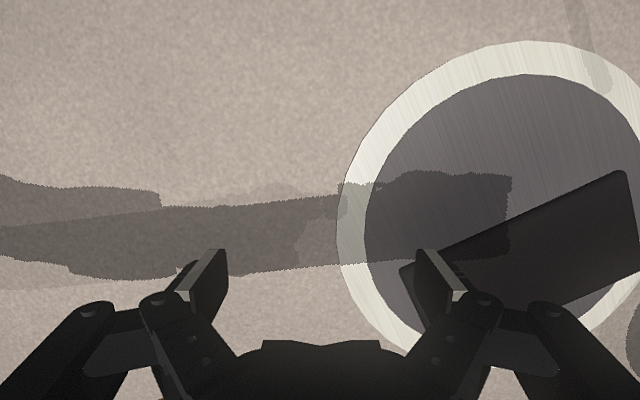

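The scene picture shows the loose post at about (269,197), teal posts at (222,190) and (257,180), the green one at (310,210), the mill at (283,260), the jar at (177,250) and the empty cup at (418,158). In the side picture the loose post is at (353,220) and the empty cup at (228,132). Next I measure them.

```bash
cat > h.py <<'E'
import numpy as np, cv2
def K(f):
    F=200/np.tan(np.radians(f["vfov"])/2); return np.array([[F,0,float(f["cx"])],[0,F,float(f["cy"])],[0,0,1]])
def rays(f,px):
    px=np.asarray(px,float).reshape(-1,1,2)
    u=cv2.undistortPoints(px,K(f),np.asarray(f["dist"],float)).reshape(-1,2)
    d=np.c_[u[:,0],-u[:,1],-np.ones(len(u))]
    return d@np.asarray(f["rotation"]).T
def onplane(f,px,z):
    d=rays(f,px); e=np.asarray(f["eye"]); return e+d*((z-e[2])/d[:,2])[:,None]
def cloud(f):
    v,u=np.mgrid[0:400,0:640]; d=rays(f,np.c_[u.ravel(),v.ravel()])
    return (np.asarray(f["eye"])+d*f["range_z"].reshape(-1,1)).reshape(400,640,3)
def tri(f1,p1,f2,p2):
    d1=rays(f1,[p1])[0];d2=rays(f2,[p2])[0];d1/=np.linalg.norm(d1);d2/=np.linalg.norm(d2)
    e1=np.asarray(f1["eye"]);e2=np.asarray(f2["eye"])
    t=np.linalg.lstsq(np.c_[d1,-d2],e2-e1,rcond=None)[0]
    a=e1+t[0]*d1;b=e2+t[1]*d2
    return (a+b)/2,np.linalg.norm(a-b)
def circ(p):
    A=np.c_[2*p,np.ones(len(p))];c=np.linalg.lstsq(A,(p**2).sum(1),rcond=None)[0]
    return c[:2],np.sqrt(c[2]+c[0]**2+c[1]**2)
E
python3 - <<'E'
import numpy as np,cv2
from h import *
F={n:dict(np.load(f"pics/a_{n}.npz")) for n in["scene","side"]}
for n,f in F.items():
    P=cloud(f); hsv=cv2.cvtColor(f["image"],cv2.COLOR_RGB2HSV)
    print(n,"table z",np.median(P[250:300,100:200,2] if n=="side" else P[300:350,300:400,2]))
    m=(P[...,2]>0.025)&(P[...,2]<0.16)&(P[...,0]>0.25)&(P[...,0]<0.95)&(abs(P[...,1])<0.5)
    k,l,st,c=cv2.connectedComponentsWithStats(m.astype(np.uint8))
    for i in range(1,k):
        if st[i,4]<150: continue
        p=P[l==i]; h=hsv[l==i]
        top=p[p[:,2]>np.percentile(p[:,2],97)-0.004]
        mid=p[(p[:,2]>0.04)&(p[:,2]<0.1)]
        cc=circ(mid[:,:2]) if len(mid)>20 else None
        print(c[i].round(),st[i,4],"hsv",np.median(h,0),"zmax",p[:,2].max().round(3),"topmean",top.mean(0).round(3),"circ",cc and (cc[0].round(4),cc[1].round(4)))
E
```

```text
scene table z 0.0002748465150713697
[359. 173.] 975 hsv [ 16. 131.  85.] zmax 0.149 topmean [0.523 0.106 0.147] circ (array([0.5176, 0.1105]), np.float64(0.0237))
[418. 197.] 5407 hsv [102. 114. 125.] zmax 0.149 topmean [0.713 0.111 0.145] circ (array([0.628 , 0.1935]), np.float64(0.084))
[262. 185.] 1242 hsv [ 17. 136.  78.] zmax 0.132 topmean [ 0.452 -0.094  0.13 ] circ (array([ 0.4597, -0.0946]), np.float64(0.0356))
[483. 189.] 1137 hsv [ 16. 132.  85.] zmax 0.15 topmean [0.703 0.302 0.147] circ (array([0.7013, 0.3082]), np.float64(0.0236))
[222. 187.] 706 hsv [ 87. 202.  61.] zmax 0.132 topmean [ 0.412 -0.169  0.13 ] circ (array([ 0.4094, -0.1689]), np.float64(0.0162))
[309. 206.] 721 hsv [ 66. 174.  57.] zmax 0.132 topmean [ 0.558 -0.041  0.13 ] circ (array([ 0.5556, -0.0396]), np.float64(0.0162))
[175. 245.] 1048 hsv [ 18.   27.5 121. ] zmax 0.075 topmean [ 0.485 -0.298  0.072] circ (array([ 0.4885, -0.2975]), np.float64(0.0214))
[281. 256.] 1114 hsv [ 16. 136. 109.] zmax 0.123 topmean [ 0.63  -0.141  0.12 ] circ (array([ 0.63  , -0.1411]), np.float64(0.0182))
side table z -0.0
[... 232 characters left out ...]
ray([0.7128, 0.1173]), np.float64(0.0234))
[226. 129.] 451 hsv [ 25.  19. 162.] zmax 0.047 topmean [0.516 0.302 0.044] circ (array([0.5123, 0.2964]), np.float64(0.0305))
[356. 225.] 2792 hsv [ 68. 226. 128.] zmax 0.132 topmean [ 0.467 -0.114  0.128] circ (array([ 0.5231, -0.1758]), np.float64(0.115))
[425. 187.] 1173 hsv [ 18. 141. 171.] zmax 0.122 topmean [ 0.627 -0.142  0.118] circ (array([ 0.6256, -0.1423]), np.float64(0.0173))
[325. 238.] 1053 hsv [ 87. 255. 113.] zmax 0.131 topmean [ 0.413 -0.094  0.128] circ (array([ 0.4148, -0.0926]), np.float64(0.0164))
[455. 298.] 1635 hsv [ 24.  20. 192.] zmax 0.074 topmean [ 0.482 -0.298  0.071] circ (array([ 0.4783, -0.2988]), np.float64(0.0211))
```

Run:
```python
import numpy as np,cv2
from h import *
F={n:dict(np.load(f"pics/a_{n}.npz")) for n in["scene","side"]}
boxes={"post":(0.44,-0.15,0.54,-0.05),"teal1":(0.37,-0.21,0.45,-0.13),"teal2":(0.38,-0.13,0.45,-0.05),"green":(0.52,-0.08,0.60,0.0),"fixA":(0.49,0.07,0.55,0.15),"fixB":(0.68,0.07,0.75,0.15),"fixC":(0.67,0.26,0.74,0.35),"cup":(0.45,0.25,0.56,0.35)}
hue={"post":(8,28,80),"teal1":(80,98,100),"teal2":(80,98,100),"green":(50,75,100),"fixA":(8,28,80),"fixB":(8,28,80),"fixC":(8,28,80),"cup":(0,180,0)}
T={}
for n,f in F.items():
    P=cloud(f); hsv=cv2.cvtColor(f["image"],cv2.COLOR_RGB2HSV)
    for k,b in boxes.items():
        h=hue[k]; lo,hi=(0.03,0.12) if k[:3]!="fix" else (0.055,0.135)
        m=(P[...,0]>b[0])&(P[...,1]>b[1])&(P[...,0]<b[2])&(P[...,1]<b[3])&(hsv[...,0]>=h[0])&(hsv[...,0]<=h[1])&(hsv[...,1]>=h[2])
        if k=="cup":
            q=P[m&(P[...,2]>0.040)]; print(n,k,len(q),q[:,2].max(),circ(q[:,:2])); continue
        q=P[m&(P[...,2]>lo)&(P[...,2]<hi)]
        c,r=circ(q[:,:2]); z=P[m][:,2]
        tm=m&(P[...,2]>z.max()-0.005); v,u=np.nonzero(tm); T[n,k]=(u.mean(),v.mean())
        print(n,k,len(q),c.round(4),r.round(4),"ztop",np.percentile(z,98).round(4),"toppx",np.round(T[n,k],1),P[tm].mean(0).round(4))
for k in boxes:
    if k!="cup":print(k,*tri(F["scene"],T["scene",k],F["side"],T["side",k]))
```

```text
scene post 474 [ 0.4824 -0.0933] 0.0158 ztop 0.131 toppx [266.4 176.2] [ 0.4838 -0.0941  0.13  ]
scene teal1 446 [ 0.4111 -0.1692] 0.0147 ztop 0.1313 toppx [217.4 168.9] [ 0.4126 -0.1688  0.1301]
scene teal2 305 [ 0.4164 -0.0929] 0.0148 ztop 0.1312 toppx [252.9 158.1] [ 0.4178 -0.0933  0.13  ]
scene green 446 [ 0.5565 -0.0401] 0.0153 ztop 0.131 toppx [308.8 188.5] [ 0.5576 -0.0406  0.1298]
scene fixA 406 [0.5212 0.1073] 0.0155 ztop 0.1476 toppx [361.1 147.8] [0.5229 0.1061 0.1466]
scene fixB 518 [0.7102 0.1151] 0.0162 ztop 0.1476 toppx [426.4 201.5] [0.7117 0.1128 0.1465]
scene fixC 486 [0.7021 0.3027] 0.0156 ztop 0.1479 toppx [493.6 164. ] [0.7036 0.3025 0.147 ]
scene cup 201 0.0675873113362484 (array([0.52326144, 0.28784777]), np.float64(0.038914887001536586))
side post 698 [ 0.4814 -0.0935] 0.0163 ztop 0.1296 toppx [353.5 194.6] [ 0.4805 -0.094   0.1288]
side teal1 709 [ 0.4094 -0.1686] 0.0163 ztop 0.1297 toppx [361.  247.7] [ 0.4079 -0.17    0.1284]
side teal2 703 [ 0.4146 -0.0927] 0.0162 ztop 0.1297 toppx [324.8 217.9] [ 0.4139 -0.0937  0.1286]
side green 434 [ 0.5549 -0.0401] 0
[... 189 characters left out ...]
154 ztop 0.1466 toppx [348.9  81.2] [0.7077 0.113  0.146 ]
side fixC 434 [0.7013 0.3028] 0.015 ztop 0.1475 toppx [283.4  52.3] [0.7004 0.3018 0.1464]
side cup 240 0.06765958866349497 (array([0.51973088, 0.28788465]), np.float64(0.03579540972999753))
post [ 0.48138276 -0.09322758  0.12768037] 0.00016310395618981315
teal1 [ 0.4088871  -0.16865633  0.12679297] 0.0013123005023000628
teal2 [ 0.414778   -0.09256948  0.12732268] 0.0007495651716886212
green [ 0.55501264 -0.0395741   0.12660377] 0.0011023796593755376
fixA [0.52067572 0.10770666 0.1440664 ] 0.0008245456732987265
fixB [0.71014467 0.11506073 0.14399821] 0.00010438956538335666
fixC [0.7025209  0.30448528 0.1450161 ] 0.0007170443374126906
```

Two views agree to within 2 mm. The loose post is at (0.482, -0.093) with its top at about 0.130. The socket, as fixed posts A+C−B, is at (0.513, 0.296), and the cup rim fit gives (0.512, 0.296). The nearest neighbour is a teal post 67 mm away in −x, so the jaws will open along y.

```bash
python3 -m pendant '[{"ty":-2.9,"tz":-3.0,"jaw":0},{"ty":-2.9,"tz":-3.0,"jaw":0},{"ty":-2.9,"tz":-3.0,"jaw":0},{"ty":-2.9,"tz":-3.0,"jaw":0},{"ty":-2.9,"tz":-3.0,"jaw":0},{"ty":-2.9,"tz":-3.0,"jaw":0},{"ty":-2.9,"tz":-3.0,"jaw":0},{"ty":-2.9,"tz":-3.0,"jaw":0}]' 60
```

```text
$[0]: bad value
```

```bash
python3 -m pendant '[{"tx":0,"ty":-2.9,"tz":-3.0,"ax":0,"ay":0,"az":0,"jaw":0},{"tx":0,"ty":-2.9,"tz":-3.0,"ax":0,"ay":0,"az":0,"jaw":0},{"tx":0,"ty":-2.9,"tz":-3.0,"ax":0,"ay":0,"az":0,"jaw":0},{"tx":0,"ty":-2.9,"tz":-3.0,"ax":0,"ay":0,"az":0,"jaw":0},{"tx":0,"ty":-2.9,"tz":-3.0,"ax":0,"ay":0,"az":0,"jaw":0},{"tx":0,"ty":-2.9,"tz":-3.0,"ax":0,"ay":0,"az":0,"jaw":0},{"tx":0,"ty":-2.9,"tz":-3.0,"ax":0,"ay":0,"az":0,"jaw":0},{"tx":0,"ty":-2.9,"tz":-3.0,"ax":0,"ay":0,"az":0,"jaw":0}]' 60
```

```text
time: 1.15
tcp_pos: [0.3796, 0.2333, 0.2285]
orientation: [[-0.003, -0.898, 0.44], [-0.003, 0.44, 0.898], [-1.0, 0.002, -0.004]]
force: [-0.1, -0.2, -0.4]
finger_gap: 0.998
```

```bash
cat > d.py <<'E'
import sys,numpy as np
from rig import sense
# offset to a world TCP target with jaw along +y, tool x down, in tool axes
s=sense(); R=np.array(s["orientation"]); t=np.array(list(map(float,sys.argv[1:4])))
from scipy.spatial.transform import Rotation as Ro
G=np.array([[0,-1,0],[0,0,1],[-1,0,0]],float)
print("t",s["time"],"tcp",np.round(s["tcp_pos"],4),"gap",s["finger_gap"],"F",np.round(s["force"],1))
print("shift cm",np.round(R.T@(t-s["tcp_pos"])*100,2),"turn",np.round(Ro.from_matrix(R.T@G).as_rotvec(),4))
E
python3 -m pendant '[{"tx":0,"ty":-2.9,"tz":-3.1,"ax":0,"ay":0,"az":0,"jaw":0},{"tx":0,"ty":-2.9,"tz":-3.1,"ax":0,"ay":0,"az":0,"jaw":0},{"tx":0,"ty":-2.9,"tz":-3.1,"ax":0,"ay":0,"az":0,"jaw":0},{"tx":0,"ty":-2.9,"tz":-3.1,"ax":0,"ay":0,"az":0,"jaw":0},{"tx":0,"ty":-2.9,"tz":-3.1,"ax":0,"ay":0,"az":0,"jaw":0},{"tx":0,"ty":-2.9,"tz":-3.1,"ax":0,"ay":0,"az":0,"jaw":0},{"tx":0,"ty":-2.9,"tz":-3.1,"ax":0,"ay":0,"az":0,"jaw":0},{"tx":0,"ty":-2.9,"tz":-3.1,"ax":0,"ay":0,"az":0,"jaw":0}]' 60
python3 d.py 0.482 -0.0933 0.18
```

```text
time: 2.15
tcp_pos: [0.4798, -0.103, 0.2287]
orientation: [[-0.003, -0.898, 0.44], [-0.002, 0.44, 0.898], [-1.0, 0.002, -0.003]]
force: [1.1, 0.6, -0.3]
finger_gap: 0.992
t 2.15 tcp [ 0.4798 -0.103   0.2287] gap 0.9923332856153078 F [ 1.1  0.6 -0.3]
shift cm [4.87 0.22 0.98] turn [-0.4553 -0.0021 -0.0022]
```

```bash
python3 -m pendant '[{"tx":0,"ty":0,"tz":0,"ax":-0.115,"ay":0,"az":0,"jaw":0},{"tx":0,"ty":0,"tz":0,"ax":-0.115,"ay":0,"az":0,"jaw":0},{"tx":0,"ty":0,"tz":0,"ax":-0.115,"ay":0,"az":0,"jaw":0},{"tx":0,"ty":0,"tz":0,"ax":-0.115,"ay":0,"az":0,"jaw":0},{"tx":0,"ty":0,"tz":0,"ax":0,"ay":0,"az":0,"jaw":0},{"tx":0,"ty":0,"tz":0,"ax":0,"ay":0,"az":0,"jaw":0},{"tx":0,"ty":0,"tz":0,"ax":0,"ay":0,"az":0,"jaw":0},{"tx":0,"ty":0,"tz":0,"ax":0,"ay":0,"az":0,"jaw":0}]'
python3 d.py 0.482 -0.0933 0.18
python3 - <<'E'
from rig import grab_frame
import cv2,numpy as np
from h import *
f=grab_frame("wrist"); cv2.imwrite("pics/b_wrist.png",f["image"][:,:,::-1])
P=cloud(f); hsv=cv2.cvtColor(f["image"],cv2.COLOR_RGB2HSV)
m=(hsv[...,0]>=8)&(hsv[...,0]<=28)&(hsv[...,1]>80)&(abs(P[...,0]-.482)<.04)&(abs(P[...,1]+.093)<.04)
t=m&(P[...,2]>.125); print(t.sum(),P[t].mean(0),np.percentile(P[m][:,2],98))
q=P[m&(P[...,2]>.03)&(P[...,2]<.12)]; print(len(q),circ(q[:,:2]) if len(q)>20 else 0)
E
```

```text
time: 3.15
tcp_pos: [0.4789, -0.1073, 0.2278]
orientation: [[-0.005, -1.0, -0.006], [-0.003, -0.006, 1.0], [-1.0, 0.005, -0.003]]
force: [-0.0, -1.0, 0.2]
finger_gap: 1.001
t 3.15 tcp [ 0.4789 -0.1073  0.2278] gap 1.0006629984510038 F [-0.  -1.   0.2]
shift cm [ 4.77 -0.34  1.41] turn [ 0.0057 -0.0027 -0.0047]
1053 [ 0.47843832 -0.0933822   0.14251887] 0.30548956084398937
562 (array([ 0.48058486, -0.09349115]), np.float64(0.01668411491623424))
```

The wrist camera puts the post at (0.481, -0.0935), which agrees. I'm centring and then descending.

```bash
python3 -m pendant '[{"tx":1,"ty":-0.3,"tz":1.4,"ax":0.006,"ay":-0.003,"az":-0.005,"jaw":0},{"tx":1.2,"ty":0,"tz":0,"ax":0,"ay":0,"az":0,"jaw":0},{"tx":1.2,"ty":0,"tz":0,"ax":0,"ay":0,"az":0,"jaw":0},{"tx":1.0,"ty":0,"tz":0,"ax":0,"ay":0,"az":0,"jaw":0},{"tx":0.5,"ty":0,"tz":0,"ax":0,"ay":0,"az":0,"jaw":0},{"tx":0,"ty":0,"tz":0,"ax":0,"ay":0,"az":0,"jaw":0},{"tx":0,"ty":0,"tz":0,"ax":0,"ay":0,"az":0,"jaw":0},{"tx":0,"ty":0,"tz":0,"ax":0,"ay":0,"az":0,"jaw":0}]'
python3 d.py 0.4815 -0.0934 0.075
```

```text
time: 4.2
tcp_pos: [0.4817, -0.0922, 0.1747]
orientation: [[-0.0, -1.0, 0.001], [0.0, 0.001, 1.0], [-1.0, 0.0, 0.0]]
force: [0.2, 0.3, -0.4]
finger_gap: 0.995
t 4.2 tcp [ 0.4817 -0.0922  0.1747] gap 0.9953583246953124 F [ 0.2  0.3 -0.4]
shift cm [ 9.97  0.02 -0.12] turn [-0.0011  0.0003 -0.0003]
```

View pics/b_wrist.png

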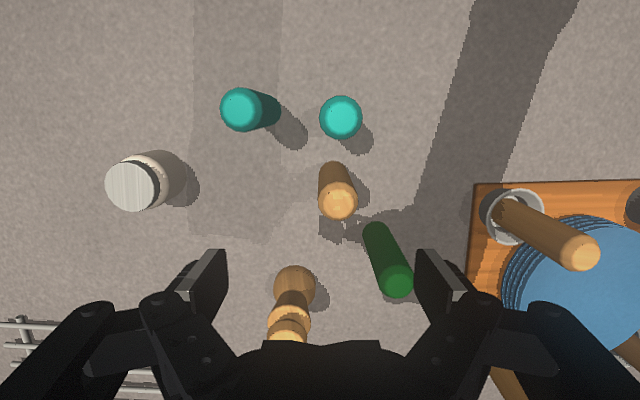

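The wrist picture shows the post top at (338,200), teal tops at (240,108) and (341,117), green at (395,280), and both finger lanes clear. I'll go down.

```bash
python3 -m pendant '[{"tx":1.6,"ty":0,"tz":-0.1,"ax":0,"ay":0,"az":0,"jaw":0},{"tx":1.6,"ty":0,"tz":0,"ax":0,"ay":0,"az":0,"jaw":0},{"tx":1.6,"ty":0,"tz":0,"ax":0,"ay":0,"az":0,"jaw":0},{"tx":1.6,"ty":0,"tz":0,"ax":0,"ay":0,"az":0,"jaw":0},{"tx":1.6,"ty":0,"tz":0,"ax":0,"ay":0,"az":0,"jaw":0},{"tx":1.4,"ty":0,"tz":0,"ax":0,"ay":0,"az":0,"jaw":0},{"tx":0.6,"ty":0,"tz":0,"ax":0,"ay":0,"az":0,"jaw":0},{"tx":0,"ty":0,"tz":0,"ax":0,"ay":0,"az":0,"jaw":0}]'
python3 d.py 0.4815 -0.0934 0.075
python3 - <<'E'
from rig import grab_frame
import cv2
for n in["scene","side"]:
    f=grab_frame(n); i=f["image"][120:280,200:440]; cv2.imwrite(f"pics/c_{n}.png",cv2.resize(i,None,fx=3,fy=3)[:,:,::-1])
E
```

```text
time: 5.2
tcp_pos: [0.4805, -0.0933, 0.0662]
orientation: [[-0.003, -1.0, 0.001], [-0.0, 0.001, 1.0], [-1.0, 0.003, -0.0]]
force: [-1.0, 0.6, 0.4]
finger_gap: 0.998
t 5.2 tcp [ 0.4805 -0.0933  0.0662] gap 0.9975590927822765 F [-1.   0.6  0.4]
shift cm [-0.88 -0.1  -0.01] turn [-0.0012 -0.0003 -0.0028]
```

View pics/c_scene.png

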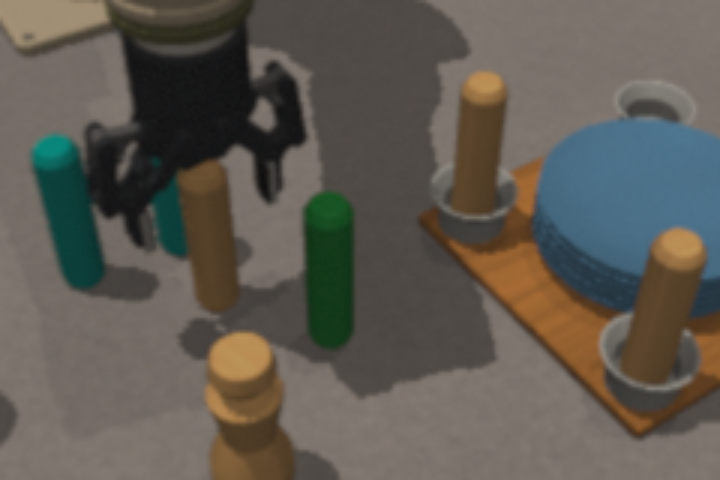

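View pics/c_side.png

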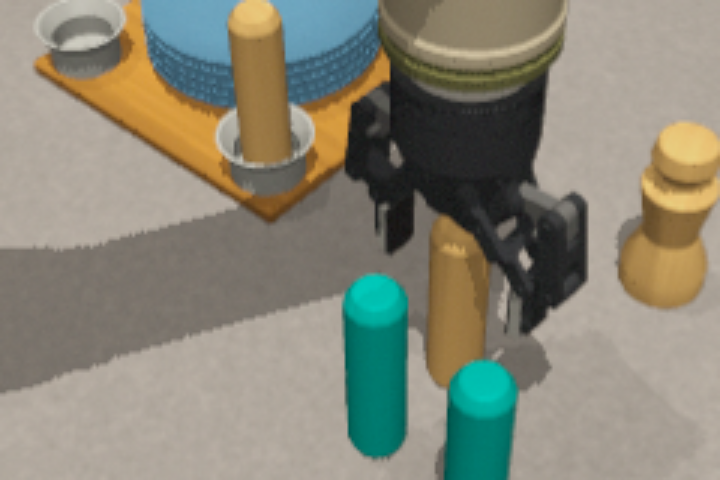

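The fingers straddle the post and nothing is touched. I'll raise 6 mm and close.

```bash
python3 -m pendant '[{"tx":-0.6,"ty":-0.1,"tz":0,"ax":0,"ay":0,"az":-0.003,"jaw":0},{"tx":0,"ty":0,"tz":0,"ax":0,"ay":0,"az":0,"jaw":0},{"tx":0,"ty":0,"tz":0,"ax":0,"ay":0,"az":0,"jaw":255},{"tx":0,"ty":0,"tz":0,"ax":0,"ay":0,"az":0,"jaw":255},{"tx":0,"ty":0,"tz":0,"ax":0,"ay":0,"az":0,"jaw":255},{"tx":0,"ty":0,"tz":0,"ax":0,"ay":0,"az":0,"jaw":255},{"tx":0,"ty":0,"tz":0,"ax":0,"ay":0,"az":0,"jaw":255},{"tx":0,"ty":0,"tz":0,"ax":0,"ay":0,"az":0,"jaw":255}]' 50
python3 d.py 0.4815 -0.0934 0.075
```

```text
time: 6.3
tcp_pos: [0.4832, -0.0933, 0.0749]
orientation: [[0.005, -1.0, 0.001], [0.0, 0.001, 1.0], [-1.0, -0.005, 0.0]]
force: [-0.4, -0.2, 0.5]
finger_gap: 0.381
t 6.3 tcp [ 0.4832 -0.0933  0.0749] gap 0.3810410103774124 F [-0.4 -0.2  0.5]
shift cm [-0.01  0.17 -0.01] turn [-0.0011  0.0004  0.0047]
```

Gripped, with a gap of about 32 mm. Lifting 0.2 m.

```bash
python3 -m pendant '[{"tx":-1,"ty":0,"tz":0,"ax":0,"ay":0,"az":0,"jaw":255},{"tx":-2.5,"ty":0,"tz":0,"ax":0,"ay":0,"az":0,"jaw":255},{"tx":-3.2,"ty":0,"tz":0,"ax":0,"ay":0,"az":0,"jaw":255},{"tx":-3.2,"ty":0,"tz":0,"ax":0,"ay":0,"az":0,"jaw":255},{"tx":-3.2,"ty":0,"tz":0,"ax":0,"ay":0,"az":0,"jaw":255},{"tx":-3,"ty":0,"tz":0,"ax":0,"ay":0,"az":0,"jaw":255},{"tx":-2,"ty":0,"tz":0,"ax":0,"ay":0,"az":0,"jaw":255},{"tx":-1,"ty":0,"tz":0,"ax":0,"ay":0,"az":0,"jaw":255}]'
python3 d.py 0.5127 0.2957 0.275;  python3 - <<'E'
from rig import grab_frame
import cv2
f=grab_frame("side"); cv2.imwrite(f"pics/d_side.png",f["image"][:,:,::-1])
E
```

```text
time: 7.3
tcp_pos: [0.4803, -0.0941, 0.2743]
orientation: [[0.002, -1.0, 0.003], [-0.0, 0.003, 1.0], [-1.0, -0.002, -0.0]]
force: [-0.2, 0.5, -1.0]
finger_gap: 0.383
t 7.3 tcp [ 0.4803 -0.0941  0.2743] gap 0.3826070706224223 F [-0.2  0.5 -1. ]
shift cm [-0.07 -3.12 38.99] turn [-0.0031 -0.0001  0.0024]
```

View pics/d_side.png

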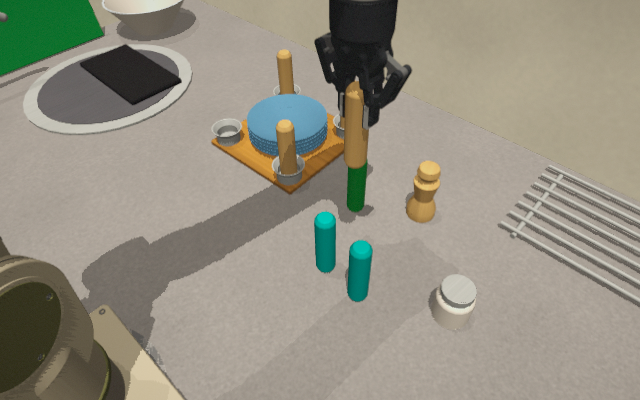

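The side picture shows the post held upright at (356,125), with the green and teal posts, mill and jar undisturbed. Now across to the socket.

```bash
python3 -m pendant '[{"tx":0,"ty":-0.4,"tz":1.5,"ax":0,"ay":0,"az":0,"jaw":255},{"tx":0,"ty":-0.4,"tz":3,"ax":0,"ay":0,"az":0,"jaw":255},{"tx":0,"ty":-0.4,"tz":4,"ax":0,"ay":0,"az":0,"jaw":255},{"tx":0,"ty":-0.4,"tz":4.5,"ax":0,"ay":0,"az":0,"jaw":255},{"tx":0,"ty":-0.4,"tz":4.5,"ax":0,"ay":0,"az":0,"jaw":255},{"tx":0,"ty":-0.4,"tz":4,"ax":0,"ay":0,"az":0,"jaw":255},{"tx":0,"ty":-0.4,"tz":4,"ax":0,"ay":0,"az":0,"jaw":255},{"tx":0,"ty":-0.3,"tz":4,"ax":0,"ay":0,"az":0,"jaw":255}]'
python3 d.py 0.5127 0.2957 0.275
```

```text
time: 8.35
tcp_pos: [0.5097, 0.2146, 0.2668]
orientation: [[-0.008, -1.0, 0.005], [-0.003, 0.005, 1.0], [-1.0, 0.008, -0.003]]
force: [-0.2, -0.6, -0.7]
finger_gap: 0.388
t 8.35 tcp [0.5097 0.2146 0.2668] gap 0.38836922857054007 F [-0.2 -0.6 -0.7]
shift cm [-0.85 -0.26  8.11] turn [-0.0047 -0.0027 -0.0077]
```

```bash
python3 -m pendant '[{"tx":0,"ty":-0.2,"tz":2.7,"ax":-0.005,"ay":-0.003,"az":-0.008,"jaw":255},{"tx":0,"ty":0,"tz":2.5,"ax":0,"ay":0,"az":0,"jaw":255},{"tx":0,"ty":0,"tz":1.5,"ax":0,"ay":0,"az":0,"jaw":255},{"tx":0,"ty":0,"tz":0.7,"ax":0,"ay":0,"az":0,"jaw":255},{"tx":0,"ty":0,"tz":0,"ax":0,"ay":0,"az":0,"jaw":255},{"tx":0,"ty":0,"tz":0,"ax":0,"ay":0,"az":0,"jaw":255},{"tx":0,"ty":0,"tz":0,"ax":0,"ay":0,"az":0,"jaw":255},{"tx":0,"ty":0,"tz":0,"ax":0,"ay":0,"az":0,"jaw":255}]'
python3 d.py 0.5127 0.2957 0.275
python3 - <<'E'
from rig import grab_frame
import cv2,numpy as np
from h import *
for n in["scene","side","wrist"]:
    f=grab_frame(n); cv2.imwrite(f"pics/e_{n}.png",f["image"][:,:,::-1]); np.savez(f"pics/e_{n}.npz",**f)
    P=cloud(f); hsv=cv2.cvtColor(f["image"],cv2.COLOR_RGB2HSV)
    m=(hsv[...,0]>=8)&(hsv[...,0]<=28)&(hsv[...,1]>80)&(abs(P[...,0]-.513)<.06)&(abs(P[...,1]-.296)<.06)&(P[...,2]>.16)&(P[...,2]<.34)
    if m.sum()<50: print(n,"none"); continue
    z=P[m][:,2]; print(n,m.sum(),"z",z.min(),z.max())
    for lo in np.arange(z.min()+.01,z.max()-.02,.02):
        q=P[m&(P[...,2]>lo)&(P[...,2]<lo+.02)]
        if len(q)>20:
            c,r=circ(q[:,:2]); print(lo.round(3),len(q),c.round(4),r.round(4))
    q=P[(abs(P[...,0]-.5127)<.045)&(abs(P[...,1]-.2957)<.045)&(P[...,2]>.040)&(P[...,2]<.05)&(hsv[...,1]<70)&(np.hypot(P[...,0]-.611,P[...,1]-.205)>.1)]
    if len(q)>20: print("rim",len(q),circ(q[:,:2]))
E
```

```text
time: 9.35
tcp_pos: [0.511, 0.2919, 0.2645]
orientation: [[-0.002, -1.0, -0.0], [-0.002, -0.0, 1.0], [-1.0, 0.002, -0.002]]
force: [-0.6, -0.2, -0.8]
finger_gap: 0.381
t 9.35 tcp [0.511  0.2919 0.2645] gap 0.3810309558527066 F [-0.6 -0.2 -0.8]
shift cm [-1.06 -0.17  0.38] turn [ 0.0001 -0.0023 -0.0021]
scene 774 z 0.19231989005457106 0.33757959333939136
0.202 123 [0.5113 0.2917] 0.0149
0.222 129 [0.5118 0.2915] 0.0152
0.242 135 [0.5121 0.2908] 0.0144
0.262 93 [0.5086 0.2925] 0.018
0.282 99 [0.5089 0.2932] 0.0178
0.302 134 [0.51   0.2917] 0.0159
rim 141 (array([0.51399903, 0.29716908]), np.float64(0.029924400628525256))
side 954 z 0.19019697784602657 0.33112939473009473
0.2 161 [0.509  0.2899] 0.0146
0.22 165 [0.5089 0.2903] 0.0152
0.24 185 [0.5091 0.2898] 0.015
0.26 114 [0.5111 0.2921] 0.0175
0.28 110 [0.5095 0.2924] 0.0159
0.3 146 [0.508  0.2907] 0.0134
rim 192 (array([0.51249481, 0.29631205]), np.float64(0.030610833016519304))
wrist 11303 z 0.19628328469299514 0.3399995507041833
0.206 391 [0.5083 0.2918] 0.0166
0.226 512 [0.5085 0.2919] 0.0167
0.246 725 [0.5086 0.292 ] 0.0166
0.266 1099 [0.5089 0.2922] 0.0167
0.286 1760 [0.5098 0.2924] 0.0174
0.306 6363 [0.5054 0.2903] 0.0111
rim 724 (array([0.51167761, 0.29694905]), np.float64(0.029805272130706356))
```

The post is upright in all three views. In each camera the cup is offset from the foot by (+3, +5.6) mm, so I'll correct for that and descend to just above the rim.

```bash
python3 -m pendant '[{"tx":0.5,"ty":-0.3,"tz":0.6,"ax":0,"ay":-0.002,"az":-0.002,"jaw":255},{"tx":2,"ty":0,"tz":0,"ax":0,"ay":0,"az":0,"jaw":255},{"tx":2.4,"ty":0,"tz":0,"ax":0,"ay":0,"az":0,"jaw":255},{"tx":2.4,"ty":0,"tz":0,"ax":0,"ay":0,"az":0,"jaw":255},{"tx":2,"ty":0,"tz":0,"ax":0,"ay":0,"az":0,"jaw":255},{"tx":1,"ty":0,"tz":0,"ax":0,"ay":0,"az":0,"jaw":255},{"tx":0.5,"ty":0,"tz":0,"ax":0,"ay":0,"az":0,"jaw":255},{"tx":0,"ty":0,"tz":0,"ax":0,"ay":0,"az":0,"jaw":255}]'
python3 d.py 0.514 0.2975 0.092
cat > m.py <<'E'
import sys
from rig import grab_frame
import cv2,numpy as np
from h import *
for n in["scene","side","wrist"]:
    f=grab_frame(n); cv2.imwrite(f"pics/{sys.argv[1]}_{n}.png",f["image"][:,:,::-1])
    P=cloud(f); hsv=cv2.cvtColor(f["image"],cv2.COLOR_RGB2HSV)
    m=(hsv[...,0]>=8)&(hsv[...,0]<=28)&(hsv[...,1]>80)&(abs(P[...,0]-.513)<.05)&(abs(P[...,1]-.296)<.05)&(P[...,2]>.055)&(P[...,2]<.25)
    z=P[m][:,2]; print(n,m.sum(),"z",z.min().round(3),z.max().round(3))
    for lo in np.arange(z.min()+.005,z.max()-.02,.02):
        q=P[m&(P[...,2]>lo)&(P[...,2]<lo+.02)]
        if len(q)>20:
            c,r=circ(q[:,:2]); print(lo.round(3),len(q),c.round(4),r.round(4))
    q=P[(abs(P[...,0]-.5127)<.045)&(abs(P[...,1]-.2957)<.045)&(P[...,2]>.040)&(P[...,2]<.05)&(hsv[...,1]<70)&(np.hypot(P[...,0]-.611,P[...,1]-.205)>.1)]
    if len(q)>20: print("rim",len(q),circ(q[:,:2]))
E
python3 m.py f
```

```text
time: 10.5
tcp_pos: [0.5145, 0.3015, 0.1518]
orientation: [[0.001, -1.0, -0.003], [0.001, -0.003, 1.0], [-1.0, -0.001, 0.001]]
force: [-0.1, 0.1, -0.9]
finger_gap: 0.384
t 10.5 tcp [0.5145 0.3015 0.1518] gap 0.38392182904350625 F [-0.1  0.1 -0.9]
shift cm [ 5.98  0.05 -0.4 ] turn [0.0025 0.0012 0.0007]
scene 589 z 0.079 0.225
0.084 92 [0.5143 0.3009] 0.0149
0.104 97 [0.514  0.3015] 0.0152
0.124 104 [0.5149 0.3006] 0.0144
0.144 70 [0.514  0.3023] 0.0158
0.164 72 [0.5118 0.3033] 0.0184
0.184 94 [0.5135 0.303 ] 0.0168
0.204 46 [0.5178 0.2925] 0.0146
rim 135 (array([0.51381201, 0.29693465]), np.float64(0.030072398887503703))
side 730 z 0.078 0.22
0.083 124 [0.5126 0.3012] 0.0156
0.103 124 [0.5123 0.3009] 0.0152
0.123 140 [0.5123 0.3005] 0.015
0.143 93 [0.5133 0.3022] 0.0163
0.163 83 [0.5166 0.302 ] 0.0189
0.183 100 [0.5154 0.3034] 0.0178
rim 195 (array([0.51234632, 0.29652593]), np.float64(0.030488180577877392))
wrist 11725 z 0.085 0.25
0.09 357 [0.5122 0.3015] 0.0166
0.11 478 [0.5123 0.3015] 0.0166
0.13 690 [0.5123 0.3015] 0.0166
0.15 998 [0.5126 0.3015] 0.0167
0.17 1566 [0.5132 0.3017] 0.0172
0.19 6850 [0.5085 0.3011] 0.011
0.21 371 [0.499  0.2927] 0.0171
rim 1338 (array([0.51188207, 0.29701171]), np.float64(0.02995926007347173))
```

Foot y is 4.4 mm too far and x is right. I'll correct while still above the rim.

```bash
python3 -m pendant '[{"tx":0,"ty":0,"tz":-0.4,"ax":0,"ay":0,"az":0,"jaw":255},{"tx":0.5,"ty":0,"tz":0,"ax":0,"ay":0,"az":0,"jaw":255},{"tx":0.5,"ty":0,"tz":0,"ax":0,"ay":0,"az":0,"jaw":255},{"tx":0.5,"ty":0,"tz":0,"ax":0,"ay":0,"az":0,"jaw":255},{"tx":0.4,"ty":0,"tz":0,"ax":0,"ay":0,"az":0,"jaw":255},{"tx":0,"ty":0,"tz":0,"ax":0,"ay":0,"az":0,"jaw":255},{"tx":0,"ty":0,"tz":0,"ax":0,"ay":0,"az":0,"jaw":255},{"tx":0,"ty":0,"tz":0,"ax":0,"ay":0,"az":0,"jaw":255}]'
python3 d.py 0.5143 0.2972 0.092; python3 m.py g
```

```text
time: 11.65
tcp_pos: [0.5152, 0.2975, 0.1329]
orientation: [[0.003, -1.0, -0.002], [0.003, -0.002, 1.0], [-1.0, -0.003, 0.003]]
force: [-0.2, 0.3, -0.2]
finger_gap: 0.384
t 11.65 tcp [0.5152 0.2975 0.1329] gap 0.3839020485570302 F [-0.2  0.3 -0.2]
shift cm [ 4.09  0.1  -0.04] turn [0.0023 0.0026 0.0026]
scene 565 z 0.06 0.205
0.065 86 [0.5155 0.2965] 0.0147
0.085 93 [0.5152 0.2965] 0.0147
0.105 98 [0.5152 0.2969] 0.015
0.125 69 [0.5143 0.2985] 0.0163
0.145 67 [0.5132 0.2996] 0.0178
0.165 95 [0.5139 0.2983] 0.0165
rim 87 (array([0.51453373, 0.29663857]), np.float64(0.030285433663834644))
side 706 z 0.06 0.208
0.065 124 [0.5133 0.2972] 0.0157
0.085 124 [0.5129 0.2968] 0.0153
0.105 128 [0.5129 0.2967] 0.0152
0.125 84 [0.5112 0.2948] 0.013
0.145 82 [0.5159 0.2986] 0.0186
0.165 105 [0.5143 0.2986] 0.0173
0.185 37 [0.5098 0.2809] 0.0174
rim 144 (array([0.51218761, 0.2962264 ]), np.float64(0.030454076546520832))
wrist 11675 z 0.066 0.23
0.071 357 [0.5127 0.2974] 0.0166
0.091 495 [0.5128 0.2974] 0.0166
0.111 697 [0.5128 0.2974] 0.0166
0.131 1012 [0.5131 0.2974] 0.0168
0.151 1579 [0.5135 0.2976] 0.0171
0.171 6807 [0.5089 0.2968] 0.011
0.191 387 [0.5121 0.2917] 0.0173
rim 1593 (array([0.51181722, 0.29695465]), np.float64(0.029868378937154768))
```

View pics/g_side.png

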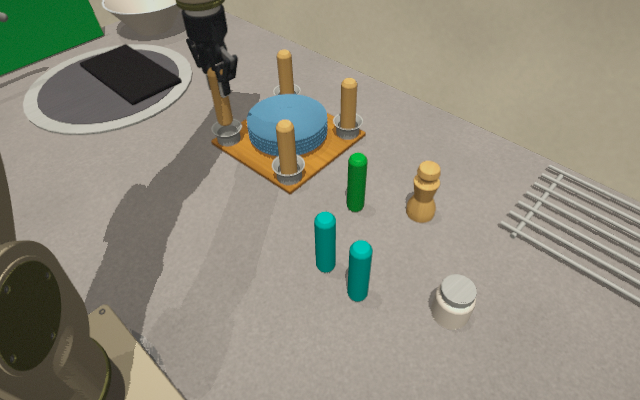

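The side view shows the post's foot over the empty cup at (228,125), and it measures centred to about 1 mm. Inserting now.

```bash
python3 -m pendant '[{"tx":0.4,"ty":0.08,"tz":-0.05,"ax":0,"ay":0.003,"az":0.003,"jaw":255},{"tx":0.6,"ty":0,"tz":0,"ax":0,"ay":0,"az":0,"jaw":255},{"tx":0.7,"ty":0,"tz":0,"ax":0,"ay":0,"az":0,"jaw":255},{"tx":0.7,"ty":0,"tz":0,"ax":0,"ay":0,"az":0,"jaw":255},{"tx":0.5,"ty":0,"tz":0,"ax":0,"ay":0,"az":0,"jaw":255},{"tx":0.3,"ty":0,"tz":0,"ax":0,"ay":0,"az":0,"jaw":255},{"tx":0,"ty":0,"tz":0,"ax":0,"ay":0,"az":0,"jaw":255},{"tx":0,"ty":0,"tz":0,"ax":0,"ay":0,"az":0,"jaw":255}]'
python3 d.py 0.5143 0.2972 0.092
```

```text
time: 12.8
tcp_pos: [0.5141, 0.2968, 0.0983]
orientation: [[-0.001, -1.0, -0.002], [-0.001, -0.002, 1.0], [-1.0, 0.001, -0.001]]
force: [0.2, 1.4, -0.9]
finger_gap: 0.386
t 12.8 tcp [0.5141 0.2968 0.0983] gap 0.38637611393304144 F [ 0.2  1.4 -0.9]
shift cm [ 0.63 -0.02  0.04] turn [ 0.0023 -0.0009 -0.0011]
```

```bash
python3 -m pendant '[{"tx":0.15,"ty":0,"tz":0,"ax":0,"ay":0,"az":0,"jaw":255},{"tx":0.15,"ty":0,"tz":0,"ax":0,"ay":0,"az":0,"jaw":255},{"tx":0.1,"ty":0,"tz":0,"ax":0,"ay":0,"az":0,"jaw":255},{"tx":0.1,"ty":0,"tz":0,"ax":0,"ay":0,"az":0,"jaw":255},{"tx":0.05,"ty":0,"tz":0,"ax":0,"ay":0,"az":0,"jaw":255},{"tx":0,"ty":0,"tz":0,"ax":0,"ay":0,"az":0,"jaw":255},{"tx":0,"ty":0,"tz":0,"ax":0,"ay":0,"az":0,"jaw":255},{"tx":0,"ty":0,"tz":0,"ax":0,"ay":0,"az":0,"jaw":255}]'
python3 d.py 0.5143 0.2972 0.092; python3 m.py i | grep -E " z |rim"
```

```text
time: 13.8
tcp_pos: [0.5143, 0.297, 0.0928]
orientation: [[-0.0, -1.0, -0.002], [-0.0, -0.002, 1.0], [-1.0, 0.0, -0.0]]
force: [0.4, -0.2, -1.4]
finger_gap: 0.384
t 13.8 tcp [0.5143 0.297  0.0928] gap 0.3839046355043006 F [ 0.4 -0.2 -1.4]
shift cm [0.08 0.   0.02] turn [ 0.0023 -0.0004 -0.0005]
scene 394 z 0.055 0.166
rim 91 (array([0.51242831, 0.29880751]), np.float64(0.02890614350606826))
side 466 z 0.055 0.169
rim 131 (array([0.51190959, 0.29644727]), np.float64(0.030709474386241123))
wrist 11369 z 0.055 0.191
rim 1953 (array([0.51125901, 0.29695859]), np.float64(0.029541696861575213))
```

View pics/i_wrist.png

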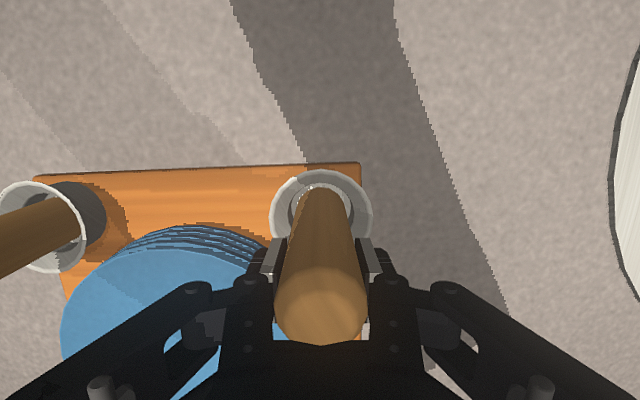

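The wrist view shows the post inside the cup, whose ring is at (320,205), with even gaps. There is no contact yet, so I'll go down a little more until it touches.

```bash
python3 -m pendant '[{"tx":0.05,"ty":0,"tz":0,"ax":0,"ay":0,"az":0,"jaw":255},{"tx":0.05,"ty":0,"tz":0,"ax":0,"ay":0,"az":0,"jaw":255},{"tx":0.05,"ty":0,"tz":0,"ax":0,"ay":0,"az":0,"jaw":255},{"tx":0,"ty":0,"tz":0,"ax":0,"ay":0,"az":0,"jaw":255},{"tx":0,"ty":0,"tz":0,"ax":0,"ay":0,"az":0,"jaw":255},{"tx":0,"ty":0,"tz":0,"ax":0,"ay":0,"az":0,"jaw":255},{"tx":0,"ty":0,"tz":0,"ax":0,"ay":0,"az":0,"jaw":255},{"tx":0,"ty":0,"tz":0,"ax":0,"ay":0,"az":0,"jaw":255}]'
python3 d.py 0.5143 0.2972 0.092
```

```text
time: 14.95
tcp_pos: [0.5147, 0.297, 0.092]
orientation: [[0.0, -1.0, -0.002], [0.0, -0.002, 1.0], [-1.0, -0.0, 0.0]]
force: [-0.2, -0.5, 1.1]
finger_gap: 0.384
t 14.95 tcp [0.5147 0.297  0.092 ] gap 0.3835234865178176 F [-0.2 -0.5  1.1]
shift cm [0.   0.04 0.02] turn [0.0021 0.0001 0.0003]
```

The z force went from −1.4 to +1.1 N at the expected height, so the post is on the floor of the socket. Releasing.

```bash
python3 -m pendant '[{"tx":0,"ty":0,"tz":0,"ax":0,"ay":0,"az":0,"jaw":120},{"tx":0,"ty":0,"tz":0,"ax":0,"ay":0,"az":0,"jaw":80},{"tx":0,"ty":0,"tz":0,"ax":0,"ay":0,"az":0,"jaw":0},{"tx":0,"ty":0,"tz":0,"ax":0,"ay":0,"az":0,"jaw":0},{"tx":0,"ty":0,"tz":0,"ax":0,"ay":0,"az":0,"jaw":0},{"tx":0,"ty":0,"tz":0,"ax":0,"ay":0,"az":0,"jaw":0},{"tx":0,"ty":0,"tz":0,"ax":0,"ay":0,"az":0,"jaw":0},{"tx":0,"ty":0,"tz":0,"ax":0,"ay":0,"az":0,"jaw":0}]'
python3 d.py 0.5143 0.2972 0.092; python3 m.py k >/dev/null
```

```text
time: 15.95
tcp_pos: [0.5147, 0.2971, 0.0918]
orientation: [[0.0, -1.0, -0.002], [0.0, -0.002, 1.0], [-1.0, -0.0, 0.0]]
force: [0.1, -1.2, 0.5]
finger_gap: 1.002
t 15.95 tcp [0.5147 0.2971 0.0918] gap 1.002315929681619 F [ 0.1 -1.2  0.5]
shift cm [-0.02  0.04  0.01] turn [0.0022 0.     0.0002]
```

View pics/k_wrist.png

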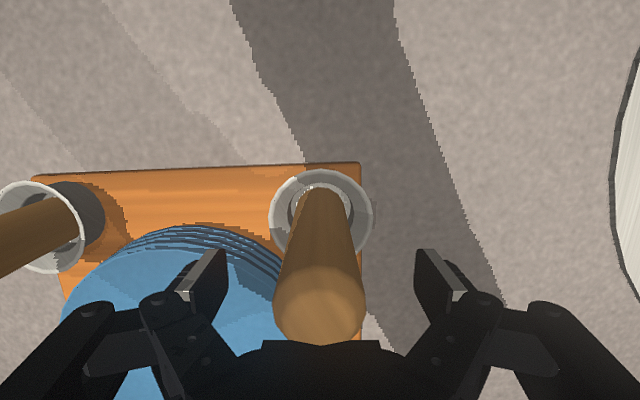

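The fingers are open and the post stands upright in the cup at (320,250). Retreating straight up.

```bash
python3 -m pendant '[{"tx":-0.6,"ty":0,"tz":0,"ax":0,"ay":0,"az":0,"jaw":0},{"tx":-1.5,"ty":0,"tz":0,"ax":0,"ay":0,"az":0,"jaw":0},{"tx":-2.5,"ty":0,"tz":0,"ax":0,"ay":0,"az":0,"jaw":0},{"tx":-3,"ty":0,"tz":0,"ax":0,"ay":0,"az":0,"jaw":0},{"tx":-3,"ty":0,"tz":0,"ax":0,"ay":0,"az":0,"jaw":0},{"tx":-2,"ty":0,"tz":0,"ax":0,"ay":0,"az":0,"jaw":0},{"tx":-1,"ty":0,"tz":0,"ax":0,"ay":0,"az":0,"jaw":0},{"tx":0,"ty":0,"tz":0,"ax":0,"ay":0,"az":0,"jaw":0}]'
python3 - <<'E'
from rig import grab_frame
import cv2,numpy as np
from h import *
for n in["scene","side"]:
    f=grab_frame(n); cv2.imwrite(f"pics/l_{n}.png",f["image"][:,:,::-1])
    P=cloud(f); hsv=cv2.cvtColor(f["image"],cv2.COLOR_RGB2HSV)
    for nm,x,y,lo in [("post",.513,.296,.05),("fixA",.5207,.107,.05),("mill",.63,-.141,.1)]:
        m=(hsv[...,0]>=8)&(hsv[...,0]<=28)&(hsv[...,1]>80)&(abs(P[...,0]-x)<.035)&(abs(P[...,1]-y)<.035)&(P[...,2]>lo)&(P[...,2]<.17)
        z=P[m][:,2]; a=P[m&(P[...,2]<np.median(z))];b=P[m&(P[...,2]>np.median(z))]
        print(n,nm,m.sum(),"top",np.percentile(z,98).round(4),circ(a[:,:2])[0].round(4),circ(b[:,:2])[0].round(4))
    m=(hsv[...,1]<70)&(abs(P[...,0]-.485)<.045)&(abs(P[...,1]+.298)<.045)&(P[...,2]>.068); print("jar top",P[m].mean(0).round(4))
E
```

```text
time: 17.1
tcp_pos: [0.5152, 0.2971, 0.2389]
orientation: [[0.004, -1.0, -0.002], [0.003, -0.002, 1.0], [-1.0, -0.004, 0.003]]
force: [-0.2, 0.1, -0.6]
finger_gap: 0.999
scene post 530 top 0.1483 [0.5141 0.2964] [0.5167 0.2935]
scene fixA 590 top 0.148 [0.5213 0.1073] [0.5241 0.1052]
scene mill 412 top 0.1222 [ 0.63  -0.141] [ 0.6285 -0.1404]
jar top [ 0.4858 -0.2977  0.0721]
side post 682 top 0.1471 [0.5122 0.2961] [0.5106 0.293 ]
side fixA 783 top 0.1467 [0.5196 0.1069] [0.5173 0.104 ]
side mill 390 top 0.1206 [ 0.6262 -0.1417] [ 0.6279 -0.1414]
jar top [ 0.4814 -0.2979  0.0712]
```

View pics/l_side.png

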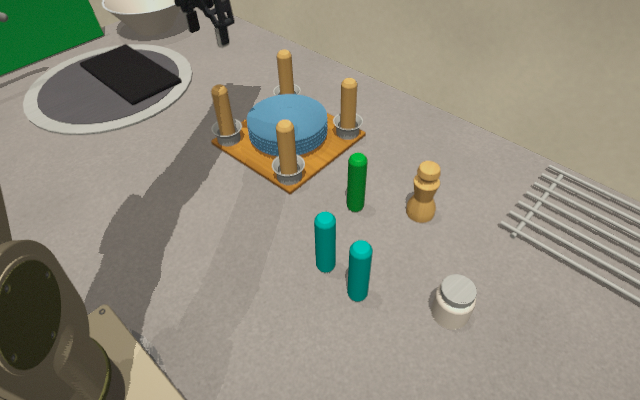

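The side view shows the post standing in the cup at (223,115). Its top is level with the fixed posts (0.147–0.148), it is upright, and everything else is where it was. Handing in.

```bash
python3 -c "from rig import sign_off; print(sign_off())"
```

```text
the job is handed in; nothing more can be done
None
```

The loose wooden post now stands upright, foot down, on the floor of the rack's empty socket. I let go of it, raised the gripper clear and handed the job in at about 17 s.

- **Seating:** the post's top is 147–148 mm above the counter in both outside views, level with the fixed posts. It is centred in the cup to about 1–2 mm, and a light contact of a few newtons marked it reaching the floor.
- **Bystanders:** the mill and jar measure within about 1 mm of where they started. The green and turquoise look-alikes show no movement in the pictures; I didn't re-measure them.
- **Disagreements:** the scene and side cameras differed by about 2 mm, so I used their offsets relative to each other for the fit. No final check failed, but the moves overshot by up to 1 cm, which I corrected along the way. The first pendant call was refused because some fields were missing.

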